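# Steady a rocking print plate

### The job

The white plate of the printing base rocks on one of its four feet. Press down on its aluminium corners, one after another, until you find the one that gives, press that corner's red-ended shim tongue right down flat, and then press the corner once more to check that it now sits firm. Do it all by pressing: leave the other three shims up, and do not lift or disturb the ink pots or the timber block.

Things in the scene. Friction and masses are not known exactly. Their poses are not given: they have to be found in the camera images.
- bed: grey bed of the printing base, 226 x 262 mm, 12 mm thick, fixed to the table; origin at the centre of its underside on the table, x to its back (where the two black hinge clamps for the screen stand, rising 30 mm above the plate's top), y to its left, z up
- print_plate: white print plate 190 x 210 mm, top 52 mm above the table; origin on its centre line 30 mm above the table, axes as the bed's. It sits on a rubber centre mount and a foot under each corner. One foot, which one varies, clears its pad: that corner springs down about 3.4 mm under 5 N, then stops, and springs back when released (the opposite corner rises as much). The other three do not give
- corner_1: front left corner of the print plate, a bare aluminium square 50 x 50 mm; origin at the centre of its top face, which is the place to press; z up, and its own y axis points sideways, out of the plate towards its shim tongue (its edge is 25 mm out). It is 70 mm from the bed's centre along the bed's x and 80 mm along y
- corner_2: front right corner of the print plate, a bare aluminium square 50 x 50 mm; origin at the centre of its top face, which is the place to press; z up, and its own y axis points sideways, out of the plate towards its shim tongue (its edge is 25 mm out). It is 70 mm from the bed's centre along the bed's x and 80 mm along y
- corner_3: back left corner of the print plate, a bare aluminium square 50 x 50 mm; origin at the centre of its top face, which is the place to press; z up, and its own y axis points sideways, out of the plate towards its shim tongue (its edge is 25 mm out). It is 70 mm from the bed's centre along the bed's x and 80 mm along y
- corner_4: back right corner of the print plate, a bare aluminium square 50 x 50 mm; origin at the centre of its top face, which is the place to press; z up, and its own y axis points sideways, out of the plate towards its shim tongue (its edge is 25 mm out). It is 70 mm from the bed's centre along the bed's x and 80 mm along y
- shim_1 (a joint): swing of the front left corner's shim, a cranked steel tongue with a red end (30 mm long, 26 wide), hinged 24 mm out along corner_1's y and 12 mm below the plate's top. 0 to 0.05 rad: the red end slopes up and outwards at about 33 degrees; 0.60: fully down, red end flat (level). Pressed down, its cam fills the gap under the foot. Needs 2 to 6 N at the red end (more under a sound corner); stays where left
- shim_2 (a joint): swing of the front right corner's shim, a cranked steel tongue with a red end (30 mm long, 26 wide), hinged 24 mm out along corner_2's y and 12 mm below the plate's top. 0 to 0.05 rad: the red end slopes up and outwards at about 33 degrees; 0.60: fully down, red end flat (level). Pressed down, its cam fills the gap under the foot. Needs 2 to 6 N at the red end (more under a sound corner); stays where left
- shim_3 (a joint): swing of the back left corner's shim, a cranked steel tongue with a red end (30 mm long, 26 wide), hinged 24 mm out along corner_3's y and 12 mm below the plate's top. 0 to 0.05 rad: the red end slopes up and outwards at about 33 degrees; 0.60: fully down, red end flat (level). Pressed down, its cam fills the gap under the foot. Needs 2 to 6 N at the red end (more under a sound corner); stays where left
- shim_4 (a joint): swing of the back right corner's shim, a cranked steel tongue with a red end (30 mm long, 26 wide), hinged 24 mm out along corner_4's y and 12 mm below the plate's top. 0 to 0.05 rad: the red end slopes up and outwards at about 33 degrees; 0.60: fully down, red end flat (level). Pressed down, its cam fills the gap under the foot. Needs 2 to 6 N at the red end (more under a sound corner); stays where left
- tongue_1 (a point): centre of the upper face of shim 1's red end; moves with the tongue: raised it lies about 43 mm out from the hinge and 9 mm above the plate's top (the red end's outer edge 17 mm above it); flat, it lies 48 mm out and about 18 mm below the plate's top
- tongue_2 (a point): centre of the upper face of shim 2's red end; moves with the tongue: raised it lies about 43 mm out from the hinge and 9 mm above the plate's top (the red end's outer edge 17 mm above it); flat, it lies 48 mm out and about 18 mm below the plate's top
- tongue_3 (a point): centre of the upper face of shim 3's red end; moves with the tongue: raised it lies about 43 mm out from the hinge and 9 mm above the plate's top (the red end's outer edge 17 mm above it); flat, it lies 48 mm out and about 18 mm below the plate's top
- tongue_4 (a point): centre of the upper face of shim 4's red end; moves with the tongue: raised it lies about 43 mm out from the hinge and 9 mm above the plate's top (the red end's outer edge 17 mm above it); flat, it lies 48 mm out and about 18 mm below the plate's top
- ink_blue: loose ink pot with blue cap, 58 x 58 x 64 mm; bystander, origin at the centre of its underside
- ink_red: loose ink pot with red cap, 60 x 60 x 58 mm; bystander, origin at the centre of its underside
- ink_yellow: loose ink pot with yellow cap, 67 x 68 x 58 mm; bystander, origin at the centre of its underside
- prop_block: loose painted timber block, 42 x 75 x 30 mm; bystander, origin at the centre of its underside

How it is judged:
By the outcome, as a careful person would: the job done as asked, in the order asked, and still so for the second after the job is handed in, with the robot touching nothing.
It also fails if it takes over 58 s, if anything falls off the work surface, if the arm or the gripper's body presses on something with over 40 N, if the wrist force passes 120 N, or if a joint passes its speed limit or range.

### The arm

A 7-joint arm with a two-finger parallel gripper is mounted at the origin on the work surface; the furniture and walls round the work are solid. World frame = base frame: x ahead of the robot, y to its left, z up, the work surface at z = 0. Lengths are in m, angles in degrees, forces in N, time in s.
With the tool pointing down it reaches from about 0.425 to 0.95 m from the base axis. Payload 16.7 kg.
Tool frame: the origin (TCP) lies midway between the tips of the shut fingers; the grasp point (between the pads) lies 19 mm behind it; z points along the fingers, y is the direction in which the jaws open and shut (so a half turn about z gives the same grasp; the last joint's range is limited). The gripper opens to 94 mm and grips with 3 to 60 N. Pads are 16 mm wide; open, the fingers measure 119 mm over their backs; the gripper's body (75 mm by 177 mm) begins 78 mm behind the grasp point.
Start: joints at [67.065, 24.414, 4.234, 92.017, -1.954, 63.644, -3.845], TCP at [0.167, -0.654, 0.205] pointing down, gripper open.
Joint ranges: [-163.25, 163.25], [-28.42, 122.38], [-70.27, 78.77], [12.13, 141.07], [-58.53, 238.53], [9.26, 117.41], [-156.51, 156.51]. Speed limits (degrees/s): [108.29, 108.29, 136.94, 136.94, 172.46, 172.46, 172.46].

### API

Orientations are given as a 3x3 rotation matrix whose columns are the frame's x, y, z axes.
In Python, from cell import r gives the robot as it stands.
- The arm moves only by the tool drive_tool, never from a script. Its argument "targets" is one flat list of numbers, 7 for each row, row after row: the shift along the world's x, y, z in units of 0.1 m (1.0 is 0.1 m), then the turn, a rotation vector about the world's x, y, z in units of 30 degrees (1.0 is 30 degrees), then the finger opening in mm, from 0 to 94. A call has exactly 5 rows; each row is the pose to reach, as a shift and turn from the pose commanded when the call began; what a row does not reach only later rows make up. A row lasts 1/10 s, in which the tool goes at most 50 mm and 8.59 degrees, less where a joint would pass 70% of its speed; a pose out of reach is approached as far as the arm can. A call with a number of a shift or a turn outside -1 to 1 is refused whole. A call with a gripper value outside its range is refused whole. The fingers move at their own pace and stop on an object; the grip force is fixed at half the most. Time passes only in rows, so rows that repeat a pose let the fingers close, or fill a call up. It gives the time, the measured TCP pose, the force and the opening at its end, in the units of the state.
- r.observe(): the state, without advancing time (a new reading comes with each control period).
- r.snapshot(name): name is "side" or "top"; returns a dict with "frame" (420x560x3 uint8, red, green, blue), "K" (3x3 intrinsics, pixels), "k1" (the pictures are not rectified: a ray, as slopes to the right and down, at radius r is drawn at 1 + k1 r^2 times it, then the intrinsics apply), "rvec" (rotation vector, rad) and "tvec" (3), from world to camera coordinates, as OpenCV has them. Camera axes: x right, y down, z forward; pixel columns grow to the right and rows downward; lengths in m; the calibration is good to about 2 mm. A picture is of the moment at which its call begins. There is no depth.
- r.close_job(): hands the job in, once; it reports no verdict.
Trained networks look in the newest picture that a camera, given by its name, has taken for a name from the list of things; names that differ only in an ending like _2 or _b are one class to them, and where a whole thing is asked for, a point or a joint stands for the part that bears it (a point fixed in the world has none). Each returns a list of dicts, best first, with "conf" (0 to 1); they miss things now and then, are a little off and sometimes report something else, mostly with a low value. They report only what shows in the picture. A call takes as long as a camera call.
- r.look_for(camera, name): "position" ([column, row] as shares, 0 to 1, of the picture: columns of its width, rows of its height, amid what is visible of it).
- r.masks_of(camera, name): "region" (420x560 bool, what is visible of it) and "position" ([column, row] as shares, 0 to 1, of the picture: columns of its width, rows of its height, amid what is visible of it).
- r.landmark_of(camera, name): "position" ([column, row] as shares, 0 to 1, of the picture: columns of its width, rows of its height: a listed point, or the origin of a listed thing).
The state is a dict: "time": time; "qpos": joint angles; "dq": joint speeds; "tau": joint torques, N m; "ee_pos": TCP position; "tool_rot": TCP orientation; "ft_force": force on the tool from outside, world axes, zero at the start; "wrist_torque": the same for the moment, N m; "opening": finger opening in m.
Only numpy, scipy, OpenCV 4.12 (cv2) and the standard library are available. Lean on these libraries where they do the work, as an engineer would, in place of code of your own. Each camera call takes 0.05 s, during which the arm holds its last target.

## Working session

There is one attempt and no reset: what is moved stays moved. The work goes in short steps, Python scripts to look and compute and a tool call to move; the robot and the scene stay as the last step left them, time stands still between calls to the robot, and variables do not carry over. Pictures are saved under pics/ and viewed, and the job is handed in when it is done.

Besides the shell and the picture viewer there is one more tool, called after ">>>" as name(argument=value, ...), one argument or row to a line, values as JSON. drive_tool: Moves the arm, as the interface text tells. Shifts and turns lie within -1 to 1; 1 stands for 0.1 m of shift or 30 degrees of turn. Its arguments: {"type":"object","properties":{"targets":{"type":"array"}},"required":["targets"]}

```bash
mkdir -p pics; cat > h.py <<'E'
import numpy as np, cv2
from cell import r
def save(cam,name):
    s=r.snapshot(cam); cv2.imwrite(f'pics/{name}.png',cv2.cvtColor(s['frame'],cv2.COLOR_RGB2BGR)); return s
def ray(s,uv):
    K=np.array(s['K']);R,_=cv2.Rodrigues(np.array(s['rvec'],float));t=np.array(s['tvec'],float).ravel()
    d=np.array([(uv[0]-K[0,2])/K[0,0],(uv[1]-K[1,2])/K[1,1]]);p=d.copy()
    for _ in range(30): p=d/(1+s['k1']*(p@p))
    v=R.T@np.array([p[0],p[1],1]);return -R.T@t, v/np.linalg.norm(v)
def atz(s,uv,z):
    c,v=ray(s,uv);return c+v*(z-c[2])/v[2]
def tri(rays):
    A=0;b=0
    for c,v in rays:
        P=np.eye(3)-np.outer(v,v);A=A+P;b=b+P@c
    x=np.linalg.solve(A,b);return x,[np.linalg.norm((np.eye(3)-np.outer(v,v))@(x-c)) for c,v in rays]
def proj(s,X):
    R,_=cv2.Rodrigues(np.array(s['rvec'],float));p=R@np.array(X)+np.array(s['tvec']).ravel();p=p[:2]/p[2]
    p=p*(1+s['k1']*(p@p));K=np.array(s['K']);return [K[0,0]*p[0]+K[0,2],K[1,1]*p[1]+K[1,2]]
E
python3 - <<'E'
from h import *
np.set_printoptions(precision=4,suppress=True)
S={c:save(c,c+'0') for c in('side','top')}
for c in S:
    print(c,ray(S[c],(280,210)))
    for n in ['bed','print_plate','corner_1','tongue_1','ink_blue','ink_red','ink_yellow','prop_block']:
        print(n,[(np.round(np.array(d['position'])*[560,420],1).tolist(),round(d['conf'],2)) for d in r.landmark_of(c,n)])
o=r.observe();print(o)
E
```

```text
side (array([ 1.3416, -0.7505,  0.673 ]), array([-0.6019,  0.6204, -0.5028]))
bed [([270.4, 221.0], 0.79), ([328.2, 238.0], 0.41)]
print_plate [([268.9, 215.0], 0.77), ([267.9, 219.4], 0.52)]
corner_1 [([273.7, 229.5], 0.67), ([234.6, 212.8], 0.66), ([262.8, 191.9], 0.55), ([298.6, 203.5], 0.45)]
tongue_1 [([313.5, 192.6], 0.66), ([274.7, 179.3], 0.65), ([217.4, 220.0], 0.51), ([257.9, 237.7], 0.45)]
ink_blue [([139.2, 267.9], 0.64)]
ink_red [([354.1, 228.0], 0.55), ([300.4, 202.6], 0.26)]
ink_yellow [([331.1, 239.1], 0.86)]
prop_block [([319.9, 172.7], 0.44)]
top (array([ 0.3183, -0.0306,  1.4623]), array([ 0.2115, -0.0096, -0.9773]))
bed [([269.9, 228.5], 0.59)]
print_plate [([268.4, 230.5], 0.6)]
corner_1 [([293.2, 242.6], 0.69), ([283.2, 204.2], 0.53), ([246.7, 252.3], 0.51)]
tongue_1 [([229.3, 253.2], 0.63), ([312.9, 238.4], 0.6), ([221.1, 209.2], 0.49), ([303.8, 198.1], 0.42)]
ink_blue [([381.3, 255.2], 0.57)]
ink_red [([228.6, 172.5], 0.61)]
ink_yellow [([251.2, 175.8], 0.75), ([265.6, 230.7], 0.57)]
prop_block []
{'time': 0.9, 'qpos': array([67.065 , 24.4134,  4.2333, 92.0176, -1.9523, 63.6432, -3.8455]), 'dq': array([-0.0288,  0.0506,  0.013 ,  0.0618, -0.018 ,  0.0188,  0.0897]), 'tau': array([ -0.0032, -93.5507,   3.6603, -45.4546,  -0.0492,   0.0135,
         0.    ]), 'ee_pos': array([ 0.1675, -0.6539,  0.2055]), 'tool_rot': array([[ 0.9687,  0.2481,  0.    ],
       [ 0.2481, -0.9687,  0.    ],
       [ 0.    , -0.    , -1.    ]]), 'ft_force': array([-1.3878, -0.267 , -0.0835]), 'wrist_torque': array([ 0.0141, -0.0427,  0.0358]), 'opening': 0.09433321416053443}
```

```bash
python3 - <<'E'
import cv2
a=cv2.imread('pics/side0.png');cv2.imwrite('pics/side0c.png',cv2.resize(a[140:300,100:400],(800,427),interpolation=cv2.INTER_CUBIC))
a=cv2.imread('pics/top0.png');cv2.imwrite('pics/top0c.png',cv2.resize(a[140:300,180:420],(800,533),interpolation=cv2.INTER_CUBIC))
E
```

```text
(no output)
```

View pics/side0c.png

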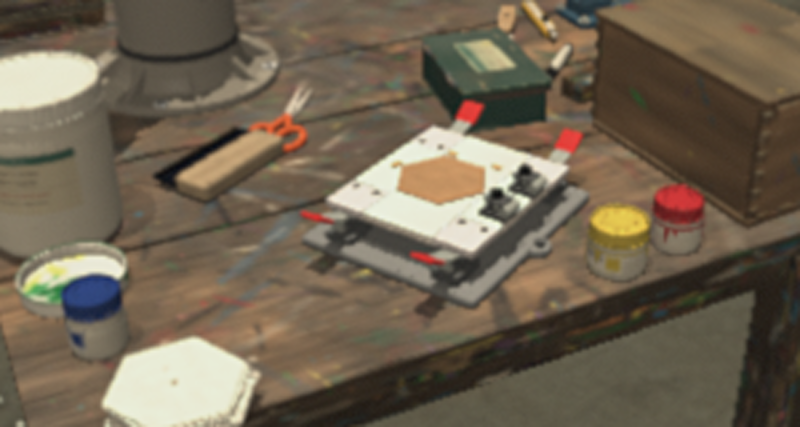

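View pics/top0c.png

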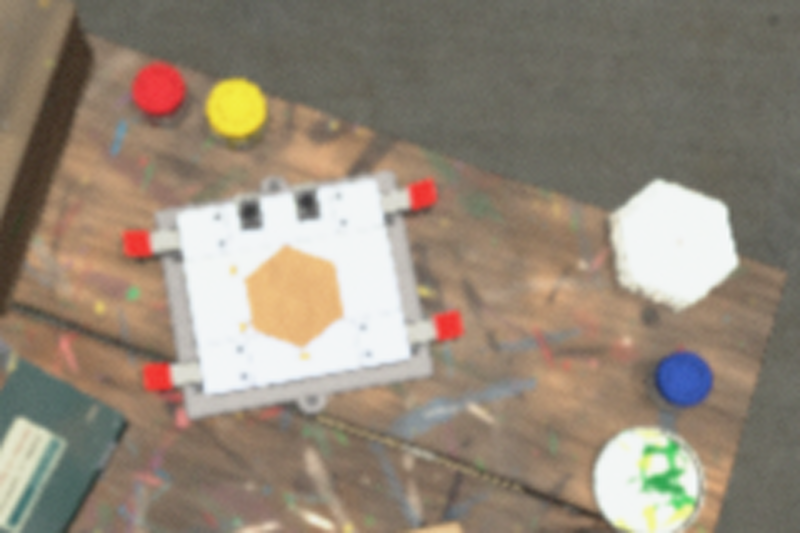

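View pics/top0.png

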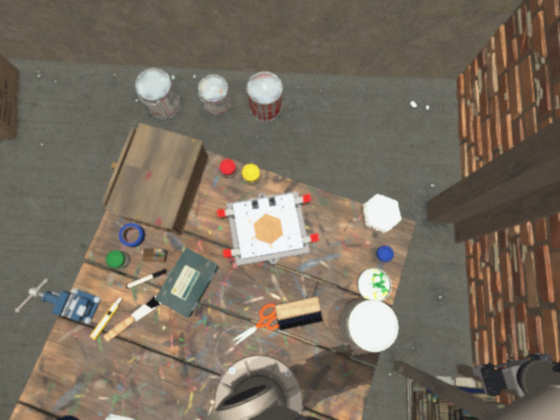

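View pics/side0.png

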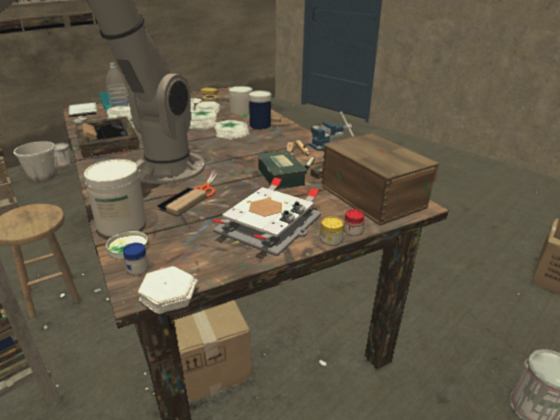

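```bash
cat > fit.py <<'E'
from h import *
from scipy.optimize import least_squares
np.set_printoptions(precision=4,suppress=True)
S={c:r.snapshot(c) for c in('side','top')}
C={'side':{1:(262.8,191.9),2:(234.6,212.8),3:(298.6,203.5),4:(273.7,229.5)},'top':{1:(246.7,252.3),2:(293.2,242.6),4:(283.2,204.2)}}
T={'side':{1:(274.7,179.3),2:(217.4,220.),3:(313.5,192.6),4:(257.9,237.7)},'top':{1:(229.3,253.2),2:(312.9,238.4),3:(221.1,209.2),4:(303.8,198.1)}}
for k in (1,2,4): print('c',k,*tri([ray(S[c],C[c][k]) for c in S]))
for k in (1,2,3,4): print('t',k,*tri([ray(S[c],T[c][k]) for c in S]))
sx={1:-1,2:-1,3:1,4:1};sy={1:1,2:-1,3:1,4:-1}
def pts(p):
    R=np.array([[np.cos(p[2]),-np.sin(p[2])],[np.sin(p[2]),np.cos(p[2])]])
    c={k:np.r_[p[:2]+R@[sx[k]*.07,sy[k]*.08],p[3]] for k in sx}
    t={k:np.r_[p[:2]+R@[sx[k]*.07,sy[k]*.147],p[3]+.009] for k in sx}
    return c,t
def f(p):
    c,t=pts(p);e=[]
    for cam in S:
        for k,uv in C[cam].items(): e+=list(np.array(proj(S[cam],c[k]))-uv)
        for k,uv in T[cam].items(): e+=list(np.array(proj(S[cam],t[k]))-uv)
    return e
s=least_squares(f,[.6,0,.15,.052],loss='soft_l1')
print(s.x,np.degrees(s.x[2]));print(np.array(f(s.x)).reshape(-1,2))
s2=least_squares(lambda q:f([*q,.052]),[.6,0,.15],loss='soft_l1');print(s2.x)
print(pts([*s2.x,.052]))
E
python3 fit.py
```

```text
c 1 [0.4732 0.0625 0.0484] [np.float64(0.000616289254171711), np.float64(0.0006162892541716409)]
c 2 [ 0.514  -0.0923  0.0507] [np.float64(0.00218002009695722), np.float64(0.002180020096957052)]
c 4 [ 0.6467 -0.0561  0.0381] [np.float64(0.0016723524202372736), np.float64(0.0016723524202374494)]
t 1 [0.4666 0.1202 0.0715] [np.float64(0.002732942587616313), np.float64(0.0027329425876163366)]
t 2 [ 0.5275 -0.1609  0.0616] [np.float64(0.0016950714051893203), np.float64(0.0016950714051892487)]
t 3 [0.6123 0.1551 0.0655] [np.float64(0.002591389604188343), np.float64(0.002591389604188457)]
t 4 [ 0.6657 -0.1292  0.0545] [np.float64(0.005215313180224028), np.float64(0.005215313180224186)]
[ 0.5642 -0.0013  0.2183  0.0505] 12.50659805664795
[[ 0.7562  0.0965]
 [-1.5016  0.3105]
 [ 2.7909  0.2191]
 [-0.6455 -2.2822]
 [ 0.104   2.5029]
 [ 0.9688  0.4834]
 [-1.61    0.0282]
 [ 1.4619 -1.9799]
 [ 0.1677 -1.7559]
 [ 0.1579 -0.1406]
 [ 2.8045 -1.2495]
 [-2.331   0.4764]
 [ 0.0538  0.3264]
 [-0.1898  4.2035]
 [ 1.3611  1.0242]]
[ 0.5647 -0.0018  0.2172]
({1: array([0.4791, 0.0613, 0.052 ]), 2: array([ 0.5136, -0.095 ,  0.052 ]), 3: array([0.6158, 0.0914, 0.052 ]), 4: array([ 0.6503, -0.0648,  0.052 ])}, {1: array([0.4647, 0.1267, 0.061 ]), 2: array([ 0.528 , -0.1604,  0.061 ]), 3: array([0.6014, 0.1569, 0.061 ]), 4: array([ 0.6648, -0.1302,  0.061 ])})
```

```bash
cat > a.py <<'E'
from h import *
np.set_printoptions(precision=4,suppress=True)
S={c:r.snapshot(c) for c in('side','top')}
print('bucket',*tri([ray(S['side'],(113,174)),ray(S['top'],(372,325))]))
print('blue',*tri([ray(S['side'],(134,252)),ray(S['top'],(385,253))]))
print('hex',*tri([ray(S['side'],(168,287)),ray(S['top'],(382,212))]))
print('box',*tri([ray(S['side'],(381,160)),ray(S['top'],(157,178))]))
for c in S:
    f=S[c]['frame'].astype(int);m=((f[...,0]>150)&(f[...,1]<90)&(f[...,2]<90)).astype(np.uint8)
    n,l,st,ce=cv2.connectedComponentsWithStats(m)
    for i in range(1,n):
        if st[i,4]>12: print(c,ce[i],st[i,4],atz(S[c],ce[i]+0.0,.061))
E
python3 a.py
```

```text
bucket [ 0.2624 -0.3286  0.1699] [np.float64(0.0028394074201392354), np.float64(0.002839407420139286)]
blue [ 0.4917 -0.4033  0.054 ] [np.float64(0.0004997061769403344), np.float64(0.0004997061769403305)]
hex [ 0.6387 -0.4007  0.0286] [np.float64(0.0014313171222390146), np.float64(0.0014313171222389651)]
box [0.7004 0.3702 0.1375] [np.float64(0.007786087926950511), np.float64(0.007786087926950604)]
side [275.6923 181.2692] 52 [0.4654 0.1299 0.061 ]
side [205.8125 187.4375] 16 [ 0.3403 -0.0644  0.061 ]
side [312.873  191.8254] 63 [0.6011 0.1616 0.061 ]
side [354.0781 213.7891] 128 [0.7742 0.1436 0.061 ]
side [216.65 220.55] 20 [ 0.5267 -0.1651  0.061 ]
side [258.5238 236.0476] 21 [ 0.6657 -0.1338  0.061 ]
top [227.0684 166.1947] 190 [0.7702 0.1478 0.061 ]
top [306.5918 198.102 ] 49 [ 0.6679 -0.1343  0.061 ]
top [220.5918 213.1224] 49 [0.6014 0.1584 0.061 ]
top [314.1458 237.3333] 48 [ 0.5324 -0.1637  0.061 ]
top [226.5345 253.    ] 58 [0.4661 0.1285 0.061 ]
```

>>> drive_tool(
  targets=[0.2,0.2,0.4,0,0,0,0,0.4,0.4,0.8,0,0,0,0,0.6,0.6,1,0,0,0,0,0.8,0.8,1,0,0,0,0,1,1,1,0,0,0,0],
)

```text
time: 1.6
ee_pos: [0.2683, -0.5532, 0.3065]
tool_rot: [[0.969, 0.248, 0.001], [0.248, -0.969, -0.001], [0.0, 0.002, -1.0]]
ft_force: [0.5, -0.4, -0.7]
opening: 0.0573
```

>>> drive_tool(
  targets=[0.2,0.2,0,0,0,0,0,0.4,0.4,0,0,0,0,0,0.6,0.6,0,0,0,0,0,0.8,0.8,0,0,0,0,0,1,1,0,0,0,0,0],
)

```text
time: 2.1
ee_pos: [0.3682, -0.453, 0.3056]
tool_rot: [[0.969, 0.248, 0.0], [0.248, -0.969, -0.0], [0.0, 0.0, -1.0]]
ft_force: [0.0, -0.2, -0.5]
opening: 0.0175
```

>>> drive_tool(
  targets=[0.1,0.2,0,0,0,0,0,0.2,0.4,0,0,0,0,0,0.3,0.6,0,0,0,0,0,0.4,0.8,0,0,0,0,0,0.5,1,0,0,0,0,0],
)

```text
time: 2.6
ee_pos: [0.4178, -0.353, 0.3056]
tool_rot: [[0.969, 0.248, 0.0], [0.248, -0.969, -0.0], [0.0, 0.0, -1.0]]
ft_force: [0.4, 0.2, 0.5]
opening: 0.0005
```

>>> drive_tool(
  targets=[0.1,0.2,0,0,0,0,0,0.2,0.4,0,0,0,0,0,0.3,0.6,0,0,0,0,0,0.4,0.8,0,0,0,0,0,0.5,1,0,0,0,0,0],
)

```text
time: 3.1
ee_pos: [0.4678, -0.253, 0.3056]
tool_rot: [[0.969, 0.248, 0.0], [0.248, -0.969, -0.0], [0.0, 0.0, -1.0]]
ft_force: [0.6, -0.1, -0.7]
opening: 0.0007
```

>>> drive_tool(
  targets=[0.1,0.2,-0.2,0,0,0,0,0.2,0.4,-0.4,0,0,0,0,0.3,0.6,-0.6,0,0,0,0,0.4,0.8,-0.8,0,0,0,0,0.48,1,-1,0,0,0,0],
)

```text
time: 3.6
ee_pos: [0.5159, -0.153, 0.2048]
tool_rot: [[0.969, 0.248, 0.001], [0.248, -0.969, -0.0], [0.0, 0.0, -1.0]]
ft_force: [1.0, -0.1, 0.0]
opening: 0.0005
```

>>> drive_tool(
  targets=[0,0.2,-0.2,0,0,0,0,0,0.4,-0.4,0,0,0,0,0,0.58,-0.6,0,0,0,0,0,0.58,-0.8,0,0,0,0,0,0.58,-1,0,0,0,0],
)

```text
time: 4.1
ee_pos: [0.5156, -0.0952, 0.1049]
tool_rot: [[0.968, 0.249, 0.0], [0.249, -0.968, 0.0], [0.0, 0.0, -1.0]]
ft_force: [0.5, -0.6, -0.3]
opening: 0.0006
```

>>> drive_tool(
  targets=[0,0,-0.2,0,0,0,0,0,0,-0.35,0,0,0,0,0,0,-0.45,0,0,0,0,0,0,-0.48,0,0,0,0,0,0,-0.48,0,0,0,0],
)

```text
time: 4.6
ee_pos: [0.5155, -0.0958, 0.0575]
tool_rot: [[0.969, 0.248, -0.0], [0.248, -0.969, 0.0], [-0.0, -0.0, -1.0]]
ft_force: [-0.2, 0.1, -0.8]
opening: 0.0004
```

```bash
python3 - <<'E'
from h import *
for c in('side','top'): save(c,c+'1')
a=cv2.imread('pics/side1.png')[150:270,180:340];b=cv2.imread('pics/top1.png')[160:280,200:360]
cv2.imwrite('pics/j1.png',np.vstack([cv2.resize(x,(400,300),interpolation=cv2.INTER_CUBIC) for x in(a,b)]))
E
```

```text
(no output)
```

View pics/j1.png

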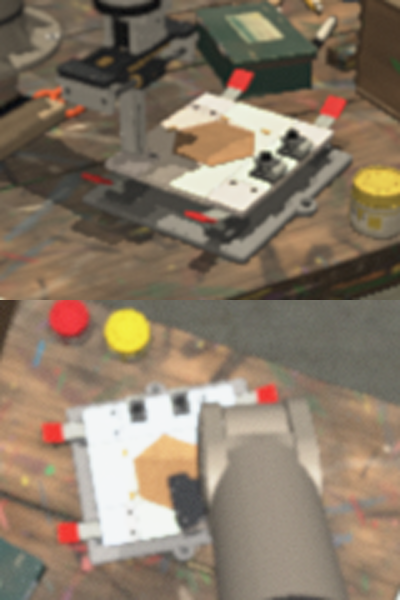

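>>> drive_tool(
  targets=[0,0,-0.02,0,0,0,0,0,0,-0.03,0,0,0,0,0,0,-0.04,0,0,0,0,0,0,-0.05,0,0,0,0,0,0,-0.06,0,0,0,0],
)

```text
time: 5.2
ee_pos: [0.5155, -0.0959, 0.0515]
tool_rot: [[0.969, 0.248, 0.0], [0.248, -0.969, -0.0], [-0.0, 0.0, -1.0]]
ft_force: [-0.8, -0.7, 2.7]
opening: 0.0004
```

>>> drive_tool(
  targets=[0,0,-0.005,0,0,0,0,0,0,-0.01,0,0,0,0,0,0,-0.015,0,0,0,0,0,0,-0.02,0,0,0,0,0,0,-0.02,0,0,0,0],
)

```text
time: 5.7
ee_pos: [0.5154, -0.096, 0.0495]
tool_rot: [[0.969, 0.248, -0.0], [0.248, -0.969, -0.0], [-0.0, 0.0, -1.0]]
ft_force: [-1.5, -2.3, 4.6]
opening: 0.0004
```

>>> drive_tool(
  targets=[0,0,-0.005,0,0,0,0,0,0,-0.01,0,0,0,0,0,0,-0.015,0,0,0,0,0,0,-0.02,0,0,0,0,0,0,-0.02,0,0,0,0],
)

```text
time: 6.2
ee_pos: [0.5156, -0.0961, 0.0483]
tool_rot: [[0.969, 0.248, 0.0], [0.248, -0.969, -0.001], [0.0, 0.001, -1.0]]
ft_force: [-9.0, -3.6, 22.8]
opening: 0.0004
```

>>> drive_tool(
  targets=[0,0,0.2,0,0,0,0,0,0,0.45,0,0,0,0,0.07,-0.35,0.45,0,0,0,0,0.145,-0.69,0.45,0,0,0,0,0.145,-0.69,0.35,0,0,0,0],
)

```text
time: 6.7
ee_pos: [0.5313, -0.1693, 0.0833]
tool_rot: [[0.97, 0.244, 0.003], [0.244, -0.97, -0.002], [0.002, 0.002, -1.0]]
ft_force: [0.8, -0.6, -0.8]
opening: 0.0004
```

>>> drive_tool(
  targets=[0,0,-0.05,0,0,0,0,0,0,-0.1,0,0,0,0,0,0,-0.15,0,0,0,0,0,0,-0.2,0,0,0,0,0,0,-0.24,0,0,0,0],
)

```text
time: 7.2
ee_pos: [0.5301, -0.1644, 0.0581]
tool_rot: [[0.969, 0.249, 0.0], [0.249, -0.969, 0.0], [0.0, -0.0, -1.0]]
ft_force: [0.2, -0.2, 1.2]
opening: 0.0006
```

>>> drive_tool(
  targets=[0,0,-0.03,0,0,0,0,0,0,-0.06,0,0,0,0,0,0,-0.09,0,0,0,0,0,0,-0.12,0,0,0,0,0,0,-0.15,0,0,0,0],
)

```text
time: 7.7
ee_pos: [0.5301, -0.1649, 0.0433]
tool_rot: [[0.969, 0.248, 0.0], [0.248, -0.969, -0.0], [0.0, 0.0, -1.0]]
ft_force: [0.7, -0.2, 1.6]
opening: 0.0004
```

>>> drive_tool(
  targets=[0,0,-0.02,0,0,0,0,0,0,-0.04,0,0,0,0,0,0,-0.05,0,0,0,0,0,0,-0.06,0,0,0,0,0,0,-0.07,0,0,0,0],
)

```text
time: 8.2
ee_pos: [0.5301, -0.1648, 0.0365]
tool_rot: [[0.969, 0.248, 0.0], [0.248, -0.969, 0.0], [0.0, -0.0, -1.0]]
ft_force: [-0.4, 0.4, 1.2]
opening: 0.0004
```

```bash
python3 - <<'E'
from h import *
save('side','side2')
a=cv2.imread('pics/side2.png')[150:270,180:340]
cv2.imwrite('pics/j2.png',cv2.resize(a,(800,600),interpolation=cv2.INTER_CUBIC))
E
```

```text
(no output)
```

View pics/j2.png

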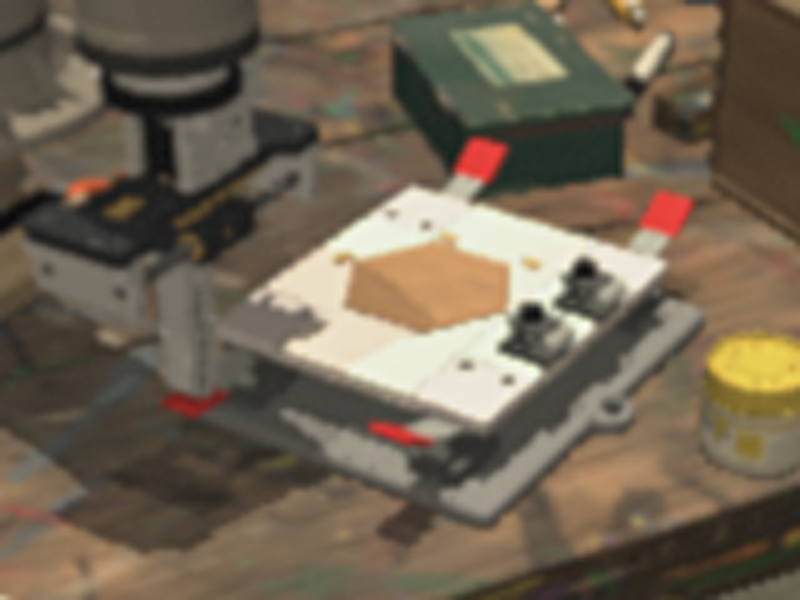

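The finger stands on the front-right red end (around 195,403 in the crop), which is nearly down. I'll press on to the stop.

>>> drive_tool(
  targets=[0,0,-0.01,0,0,0,0,0,0,-0.02,0,0,0,0,0,0,-0.025,0,0,0,0,0,0,-0.03,0,0,0,0,0,0,-0.03,0,0,0,0],
)

```text
time: 8.75
ee_pos: [0.5302, -0.1647, 0.0336]
tool_rot: [[0.969, 0.248, 0.0], [0.248, -0.969, 0.0], [0.0, -0.0, -1.0]]
ft_force: [-0.5, 3.0, 5.4]
opening: 0.0002
```

>>> drive_tool(
  targets=[0,0,-0.005,0,0,0,0,0,0,-0.01,0,0,0,0,0,0,-0.01,0,0,0,0,0,0,-0.01,0,0,0,0,0,0,-0.01,0,0,0,0],
)

```text
time: 9.25
ee_pos: [0.5304, -0.1647, 0.0331]
tool_rot: [[0.969, 0.248, 0.001], [0.248, -0.969, -0.0], [0.001, 0.0, -1.0]]
ft_force: [-1.2, 2.1, 13.2]
opening: 0.0006
```

>>> drive_tool(
  targets=[0,0,-0.005,0,0,0,0,0,0,-0.01,0,0,0,0,0,0,-0.01,0,0,0,0,0,0,-0.01,0,0,0,0,0,0,-0.01,0,0,0,0],
)

```text
time: 9.75
ee_pos: [0.5306, -0.1647, 0.0326]
tool_rot: [[0.969, 0.248, 0.001], [0.248, -0.969, -0.0], [0.001, 0.001, -1.0]]
ft_force: [-3.9, 2.5, 21.7]
opening: 0.0006
```

>>> drive_tool(
  targets=[0,0,0.1,0,0,0,0,0,0,0.4,0,0,0,0,0,0,0.5,0,0,0,0,-0.07,0.34,0.5,0,0,0,0,-0.145,0.69,0.5,0,0,0,0],
)

```text
time: 10.25
ee_pos: [0.5153, -0.0961, 0.0817]
tool_rot: [[0.969, 0.246, 0.001], [0.246, -0.969, -0.0], [0.001, 0.0, -1.0]]
ft_force: [0.4, 0.7, 0.1]
opening: 0.0003
```

>>> drive_tool(
  targets=[0,0,-0.1,0,0,0,0,0,0,-0.2,0,0,0,0,0,0,-0.25,0,0,0,0,0,0,-0.27,0,0,0,0,0,0,-0.28,0,0,0,0],
)

```text
time: 10.75
ee_pos: [0.5154, -0.0966, 0.053]
tool_rot: [[0.969, 0.247, -0.001], [0.247, -0.969, 0.0], [-0.001, -0.0, -1.0]]
ft_force: [-0.0, -0.5, 0.3]
opening: 0.0004
```

>>> drive_tool(
  targets=[0,0,-0.005,0,0,0,0,0,0,-0.01,0,0,0,0,0,0,-0.015,0,0,0,0,0,0,-0.02,0,0,0,0,0,0,-0.02,0,0,0,0],
)

```text
time: 11.25
ee_pos: [0.5157, -0.0961, 0.0521]
tool_rot: [[0.969, 0.248, 0.001], [0.248, -0.969, -0.0], [0.0, 0.001, -1.0]]
ft_force: [-3.8, -0.9, 12.8]
opening: 0.0007
```

>>> drive_tool(
  targets=[0,0,-0.003,0,0,0,0,0,0,-0.005,0,0,0,0,0,0,-0.005,0,0,0,0,0,0,-0.005,0,0,0,0,0,0,-0.005,0,0,0,0],
)

```text
time: 11.75
ee_pos: [0.5157, -0.0961, 0.052]
tool_rot: [[0.969, 0.248, 0.001], [0.248, -0.969, -0.001], [0.001, 0.001, -1.0]]
ft_force: [-5.5, -0.2, 18.8]
opening: 0.0005
```

>>> drive_tool(
  targets=[0,0,0.2,0,0,0,0,0,0,0.5,0,0,0,0,-0.1,-0.2,0.8,0,0,0,0,-0.2,-0.4,1,0,0,0,0,-0.3,-0.6,1,0,0,0,0],
)

```text
time: 12.25
ee_pos: [0.4867, -0.1568, 0.154]
tool_rot: [[0.969, 0.248, 0.005], [0.248, -0.969, -0.001], [0.004, 0.002, -1.0]]
ft_force: [0.8, 0.0, -0.6]
opening: 0.0002
```

>>> drive_tool(
  targets=[0,-0.2,0.2,0,0,0,0,0,-0.4,0.5,0,0,0,0,0,-0.6,0.8,0,0,0,0,0,-0.8,1,0,0,0,0,0,-1,1,0,0,0,0],
)

```text
time: 12.75
ee_pos: [0.4866, -0.2572, 0.2542]
tool_rot: [[0.969, 0.248, 0.004], [0.248, -0.969, -0.002], [0.004, 0.003, -1.0]]
ft_force: [0.0, -0.5, -0.2]
opening: -0.0002
```

>>> drive_tool(
  targets=[0,-0.2,0.2,0,0,0,0,0,-0.4,0.4,0,0,0,0,0,-0.6,0.4,0,0,0,0,0,-0.8,0.4,0,0,0,0,0,-1,0.4,0,0,0,0],
)

```text
time: 13.25
ee_pos: [0.4854, -0.3567, 0.2912]
tool_rot: [[0.969, 0.248, 0.0], [0.248, -0.969, -0.0], [0.0, 0.0, -1.0]]
ft_force: [0.2, -1.1, 0.4]
opening: 0.0006
```

```bash
python3 - <<'E'
from h import *
for c in('side','top'): save(c,c+'3')
a=cv2.imread('pics/side3.png')[150:270,180:340];b=cv2.imread('pics/top3.png')[160:280,200:360]
cv2.imwrite('pics/j3.png',np.vstack([cv2.resize(x,(400,300),interpolation=cv2.INTER_CUBIC) for x in(a,b)]))
E
```

```text
(no output)
```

View pics/j3.png

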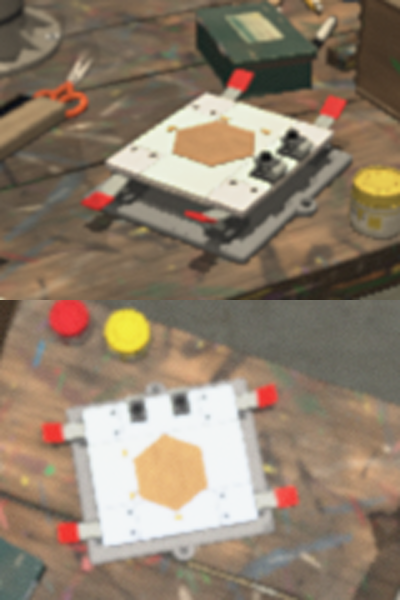

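```bash
python3 - <<'E'
from h import *
S={c:r.snapshot(c) for c in('side','top')};P={}
for c in S:
    f=S[c]['frame'].astype(int);m=((f[...,0]>140)&(f[...,1]<90)&(f[...,2]<90)).astype(np.uint8)
    n,l,st,ce=cv2.connectedComponentsWithStats(m)
    P[c]=[(ce[i],st[i,4]) for i in range(1,n) if st[i,4]>12]; print(c,P[c], proj(S[c],(.5307,-.1662,.034)))
g=lambda c,q:min((p for p,_ in P[c]),key=lambda p:np.hypot(*(p-q)))
for k,(a,b) in {1:((275.7,181.3),(226.5,253)),2:((219,230),(314,238)),3:((313,192),(220.6,213)),4:((258.5,236),(306.6,198))}.items():
    print(k,*tri([ray(S['side'],g('side',a)),ray(S['top'],g('top',b))]))
E
```

```text
side [(array([275.81481481, 181.2037037 ]), np.int32(54)), (array([204.34285714, 187.31428571]), np.int32(35)), (array([313.01470588, 192.07352941]), np.int32(68)), (array([210.26666667, 193.73333333]), np.int32(15)), (array([354.10638298, 213.76595745]), np.int32(141)), (array([218.20754717, 230.05660377]), np.int32(53)), (array([258.58333333, 236.125     ]), np.int32(24))] [np.float64(217.8137906978727), np.float64(229.3574398688189)]
top [(array([227.13, 166.38]), np.int32(200)), (array([306.66, 198.08]), np.int32(50)), (array([220.65306122, 213.20408163]), np.int32(49)), (array([314.68181818, 238.45454545]), np.int32(44)), (array([226.73015873, 253.23809524]), np.int32(63))] [np.float64(314.0847262129724), np.float64(239.01942497049836)]
1 [0.4659397  0.12852709 0.06171259] [np.float64(0.0010230313443634438), np.float64(0.00102303134436349)]
2 [ 0.53324295 -0.16770203  0.03343348] [np.float64(0.000690390721004907), np.float64(0.0006903907210049941)]
3 [0.60207791 0.15913826 0.06104409] [np.float64(0.0013753993159050758), np.float64(0.0013753993159051421)]
4 [ 0.66747719 -0.13475954  0.06213672] [np.float64(0.00035141789692218027), np.float64(0.0003514178969223292)]
```

Tongue 2 measures 33 mm high (34 mm expected when flat). The other three are still at about 61 mm, which is raised. I'll hand it in.

```bash
python3 - <<'E'
from cell import r
print(r.close_job(), r.observe()['time'])
E
```

```text
the job is handed in; nothing more can be done
the job is handed in; nothing more can be done
```

The rocking corner was the front right one (corner_2). Its shim is now pressed flat, the corner sits firm, and the job is handed in after about 13.5 s.

- **Finding it:** I pressed the front right corner first. It gave about 3.4 mm under roughly 5 N and then stopped, taking 22.8 N at 48.3 mm. Because the first corner gave, I did not press the other three.
- **Shim:** I pressed its red end down until it met the stop at 21.7 N. Measured from both cameras, it now stands at 33 mm, against 34 mm expected when flat.
- **Re-check:** Pressing the same corner again met 18.8 N with the tool still at 52.0 mm, so there was no give.
- **Other shims:** The other three red ends measure 61 to 62 mm high, which is fully raised.
- **Bystanders:** The red pot's image position did not change and the yellow pot looks the same in the pictures. I did not re-measure the blue pot. I never clearly located the timber block, but the arm touched only the corner and its shim.

No check failed. The first landmark positions for the tongues were up to 4 pixels off, so I corrected them from the red colour in the pictures before pressing.

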